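# Eject the stuck slug from the pressing sleeve

### The arm

A 6-joint arm with a two-finger parallel gripper is mounted at the origin on the work surface. World frame = base frame: x ahead of the robot, y to its left, z up, the work surface at z = 0. Lengths are in m, angles in rad, forces in N, time in s.
With the tool pointing down it reaches from about 0.4 to 0.825 m from the base axis. Payload 7 kg.
Tool frame: the origin (TCP) lies midway between the tips of the shut fingers; the grasp point (between the pads) lies 19 mm behind it (grip_point_offset is the distance from the TCP to the grasp point, in m); z points along the fingers, y is the line along which they close (so a half turn about z gives the same grasp; the last joint's range is limited). The gripper opens to 88 mm and grips with 3 to 60 N. Pads are 19 mm wide; open, the fingers measure 130 mm over their backs; the gripper's body (78 mm by 193 mm) begins 47 mm behind the grasp point.
Start: joints at [1.427, 0.359, 0.012, 0, -1.224, -0.288], TCP at [0.282, 0.613, 0.227] pointing down, gripper open.
Joint ranges: [-3.07, 3.07], [-1.43, 2.12], [-1.02, 1.25], [-3.03, 1.67], [-3.05, -0], [-3.03, 3.03]. Speed limits (rad/s): [2.39, 2.39, 3.01, 3.14, 3.14, 3.14].

### API

Orientations are given as [roll, pitch, yaw] about the fixed x, y, z axes, in that order (R = Rz(yaw) Ry(pitch) Rx(roll)).
In Python, from station import get_state, grab_frame, camera_params, job_done, grip_point_offset gives the robot as it stands.
- The arm moves only by the shell command python3 -m creep 'ROWS' [FORCE]. ROWS is JSON, a list that holds one entry, the list of rows, each a list of 7 numbers: the finger opening in cm, from 0 to 8.76, then the shift along the tool's x, y, z in cm, then the turn, a rotation vector about the tool's x, y, z in rad. In form: [[[fingers, tx, ty, tz, wx, wy, wz], ...]]. A call has 1 to 20 rows; each row is the pose to reach, as a shift and turn from the pose commanded when the call began, along the tool's axes at that moment; what a row does not reach only later rows make up. A row lasts 1/8 s, in which the tool goes at most 62.5 mm and 10.7 degrees, less where a joint would pass 70% of its speed; a pose out of reach is approached as far as the arm can. A call with a gripper value outside its range is refused whole. The fingers move at their own pace and stop on an object; FORCE is the grip in N (left out, the last holds). Time passes only in rows, so rows that repeat a pose let the fingers close. It gives the time, the measured TCP pose, the force, the opening and the grip force at its end, in the units of the state.
- get_state(): the state, without advancing time (a new reading comes with each control period).
- grab_frame(name): name is "scene" or "side" or "wrist"; returns the picture (384x512x3 uint8, blue, green, red); there is no depth.
- camera_params(name): a dict with "vertical_fov" (degrees; the focal length in pixels is half the picture's height over the tangent of half this angle, whatever the lens; pixels are square), "cx", "cy" (the principal point, pixels), "view" (4x4, takes a point from world to camera coordinates). Camera axes: x right, y down, z forward; pixel columns grow to the right and rows downward; lengths in m; the calibration is good to about 2 mm. A picture is of the moment at which its call begins: read the wrist's pose just before it. camera_params takes no time and is no camera call; for the wrist camera it gives the pose at the moment of the call.
- job_done(): hands the job in; it is judged then, once.
The state is a dict: "t": time; "q": joint angles; "qd": joint speeds; "joint_efforts": joint torques, N m; "eef_pos": TCP position; "ee_rot": TCP orientation; "force": force on the tool from outside, world axes, zero at the start; "moment": the same for the moment, N m; "width": finger opening in m; "gripper_force": force on a finger pad.
Only numpy, scipy, OpenCV 4.12 (cv2) and the standard library are available. Lean on these libraries where they do the work, as an engineer would, in place of code of your own. Each camera call takes 0.05 s, during which the arm holds its last target. There are 200 camera calls.

### The job

Take the push rod from its holder, feel its end into the bore of the loosely floating sleeve on the stand, and push the stuck slug down and out of the far end so that it drops into the tray below. Be gentle: never lean on the sleeve or stand with the rod with more than about 25 N. Finally stand the rod back in its holder, fully down, and leave the other things on the bench where they are.

Things in the scene. Friction and masses are not known exactly. Their poses are not given: they have to be found in the camera images.
- stand: Aluminium stand fixed to the bench: a square plate 110 x 110 mm, its top 50 mm above the bench, on four round legs. On it, on a soft 6 mm rubber ring, floats the sleeve: an upright steel tube 50 mm tall, outer diameter 50 mm, with a 72 mm foot flange, 56 to 106 mm above the bench. The tube's own position is not measured. Origin: centre of the stand on the bench; z up.
- stand_mouth (a point): Centre of the STAND at the height of the sleeve's top rim, 106 mm above the bench. The bore (26 mm diameter, straight, plain rim) is NOT centred here: its axis starts 5.5 to 7.5 mm off in an unknown direction. Pushed sideways with 1.5 N the sleeve slides, up to 9 mm from this centre, and stays; pressed down it sinks 1 mm per 5 N and springs back; it cannot tip or lift.
- stand_slug (a point): On the stand's centre line, fixed to the stand, 12 mm below the rim: the starting height of the top of the slug stuck in the bore, a dark steel cylinder of 24 mm diameter, 16 mm tall, about 55 g. Three sprung ribs grip it: it needs a steady push of about 7 to 13 N until its top is about 44 mm below the rim, then it falls free. z up.
- stand_exit (a point): On the stand's centre line at the height of the sleeve's lower end, 56 mm above the bench; the bore is open here through the plate. Bringing the rod's lower end to this height, 50 mm below the rim, ejects the slug. z up.
- tray: White open tray 74 x 74 mm, 16 mm high, walls and floor 3 mm, fixed under the stand's plate between the legs; the slug falls into it. Its floor lies about 52 mm below the sleeve's bottom end. Origin: centre of its underside.
- rod: Push rod, 280 g, standing upright in the holder at the start: steel shank of 22 mm diameter, 80 mm long, its lower end tapering over the last 4 mm to a flat of 19 mm diameter; above it an aluminium cylindrical grip of 30 mm diameter, 35 mm tall (80 to 115 mm above the lower end). Origin: centre of the lower end face; z along the rod towards the grip.
- rod_tip (a point): Centre of the rod's lower end face; z along the rod towards the grip.
- holder: Grey plastic block 70 x 70 x 45 mm, fixed to the bench, with an upright round hole of 26 mm diameter, 35 mm deep, in the centre of its top. Origin: centre of its underside.
- holder_floor (a point): Centre of the floor of the holder's hole, 10 mm above the bench; the rod's lower end rests here when fully down. z up.
- jar: Bystander: white plastic jar, diameter 72 mm, 85 mm tall. Origin: centre of its underside.
- vial: Bystander: white plastic bottle, diameter 32 mm, 75 mm tall. Origin: centre of its underside.
- plunger: Bystander: short steel plunger standing up, 32 mm wide, 50 mm tall. Origin: centre of its underside.
- wrench: Bystander: wrench lying flat. Origin: under its middle, x along it.
- brush: Bystander: brush lying flat. Origin: under its middle, x along it.
- dish: Bystander: white ceramic dish, diameter 80 mm, 30 mm tall. Origin: centre of its underside.
- spare_ring: Bystander: flat steel ring, outer diameter 56 mm, hole 28 mm, 12 mm thick, lying flat. Origin: centre of its underside.
- floating_sleeve (a joint): How far (m) the floating sleeve on the stand has slid, along one level direction fixed at random at each start, from where it stood at the start (0 at the start; it says nothing of where the sleeve stood then). The sleeve slides in the other level direction too, which is not measured.
Mind the look-alikes: they are no part of the job. What is meant by the stand is not blue or green, and is the larger of those in its own colour.

How it is judged:
By the outcome, as a careful person would: the job done as asked, in the order asked, and still so for the second after the job is handed in, with the robot touching nothing.
It also fails if it takes over 58 s, if anything falls off the work surface, if the arm or the gripper's body presses on something with over 40 N, if the wrist force passes 120 N, or if a joint passes its speed limit or range.

## Working session

There is one attempt and no reset: what is moved stays moved. The work goes in short steps, Python scripts to look and compute and a shell command to move; the robot and the scene stay as the last step left them, time stands still between calls to the robot, and variables do not carry over. Pictures are saved under pics/ and viewed, at most 10 in all, crops included, and the job is handed in when it is done.

```bash
ls; mkdir -p pics
python3 - <<'E'
from station import *
import cv2,numpy as np
s=get_state();print(s)
print(grip_point_offset if not callable(grip_point_offset) else grip_point_offset())
a=grab_frame("scene");b=grab_frame("side")
for n in("scene","side","wrist"):
    p=camera_params(n);print(n,p)
cv2.imwrite("pics/scene0.png",a);cv2.imwrite("pics/side0.png",b)
E
```

```text
pics
{'t': 0.0, 'q': array([ 1.42710267e+00,  3.59385911e-01,  1.10421204e-02, -3.55212353e-04,
       -1.22408931e+00, -2.88140323e-01]), 'qd': array([ 7.39540790e-05, -7.44934357e-04,  8.62280166e-04, -5.45554292e-04,
        9.65073112e-04, -7.07733785e-04]), 'joint_efforts': array([ 5.00635906e-04, -5.82717168e+01,  2.93061858e+01,  6.99752882e+00,
        6.89646535e-03, -1.58378393e-04]), 'eef_pos': array([0.28230496, 0.61258367, 0.22561512]), 'ee_rot': array([ 3.13992846e+00, -1.45012656e-04, -4.31954837e-01]), 'force': array([ 0.61662099, -1.03407355, -0.25898785]), 'moment': array([ 0.00486087, -0.02249339, -0.03460082]), 'gripper_force': 0.0, 'width': 0.08749148957264896}
0.0188
scene {'vertical_fov': 44.9766295285111, 'cx': 269.1387190164529, 'cy': 191.93401401097182, 'view': array([[-0.73602267,  0.67675061,  0.0167107 ,  0.42448442],
       [ 0.45823029,  0.51623003, -0.72355481, -0.13530308],
       [-0.49829272, -0.52489539, -0.69006463,  1.79092065],
       [ 0.        ,  0.        ,  0.        ,  1.        ]])}
side {'vertical_fov': 51.71339737643235, 'cx': 252.40603077682738, 'cy': 191.6785281445458, 'view': array([[ 0.71971706, -0.69411831,  0.0143918 , -0.41078157],
       [-0.37846852, -0.40963616, -0.83003602,  0.23860814],
       [ 0.5820386 ,  0.59194425, -0.55752406,  1.03794148],
       [ 0.        ,  0.        ,  0.        ,  1.        ]])}
wrist {'vertical_fov': 59.629278250150705, 'cx': 257.4323074920347, 'cy': 195.67284436808404, 'view': array([[-0.41919248, -0.90789502,  0.00207332,  0.67347485],
       [-0.87364145,  0.40399623,  0.27117827, -0.0330396 ],
       [-0.24703902,  0.11186456, -0.96252691,  0.39033514],
       [ 0.        ,  0.        ,  0.        ,  1.        ]])}
```

Run:
```python
import cv2
for n in("scene","side"):
    cv2.imwrite(f"pics/{n}0b.png",cv2.resize(cv2.imread(f"pics/{n}0.png"),(800,600),interpolation=cv2.INTER_CUBIC))
```

```text
(no output)
```

View pics/scene0b.png

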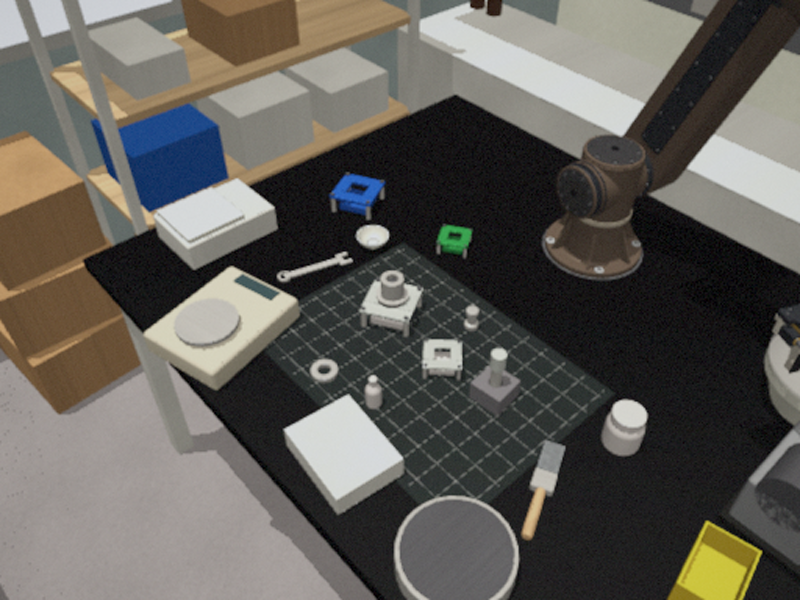

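View pics/side0b.png

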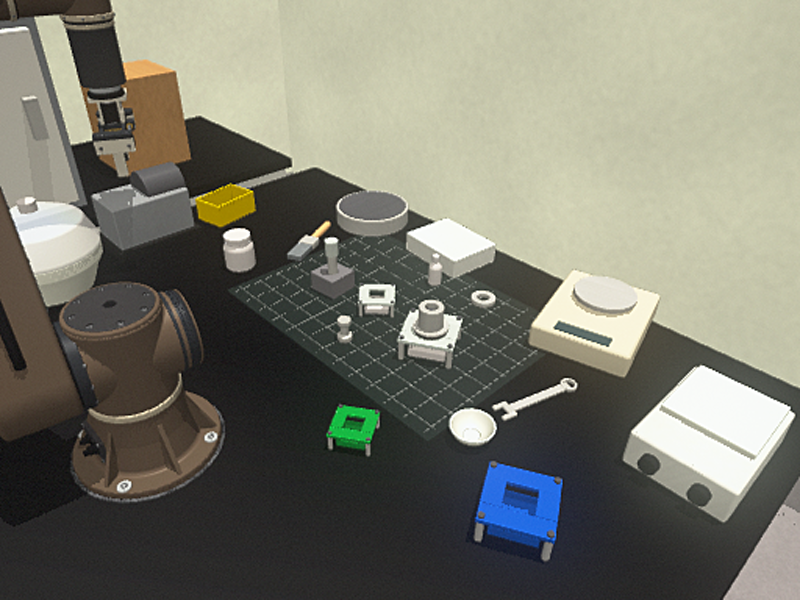

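Both views agree. The candidates, in scene-view 800 px coordinates:
- **Stands:** the large white one with the sleeve at (392,300) is the target. The smaller white one at (442,357), the green at (455,240) and the blue at (357,193) are look-alikes.
- **Rod:** standing in the grey holder at (497,375). Similar upright objects are the plunger at (472,318) and the vial at (373,392).

Next is a close crop to check the choice and measure.

```bash
cat > h.py <<'E'
import numpy as np,cv2
from station import *
def ray(cam,u,v,P=None):
    P=P or camera_params(cam);f=192/np.tan(np.radians(P["vertical_fov"])/2);V=P["view"];R=V[:3,:3]
    d=R.T@np.array([(u-P["cx"])/f,(v-P["cy"])/f,1]);return -R.T@V[:3,3],d/np.linalg.norm(d)
def plane(cam,u,v,z,P=None):
    o,d=ray(cam,u,v,P);return o+d*(z-o[2])/d[2]
def tri(rs):
    A=sum(np.eye(3)-np.outer(d,d) for o,d in rs);b=sum((np.eye(3)-np.outer(d,d))@o for o,d in rs);return np.linalg.solve(A,b)
def proj(cam,X,P=None):
    P=P or camera_params(cam);f=192/np.tan(np.radians(P["vertical_fov"])/2);c=P["view"]@np.append(X,1);return np.array([P["cx"]+f*c[0]/c[2],P["cy"]+f*c[1]/c[2]])
E
python3 - <<'E'
from h import *
k=1/1.5625
for n,a,b,z in(("rodtop",(499,353),(332,241),.125),("sleeve",(392,278),(432,306),.106)):
    a=[x*k for x in a];b=[x*k for x in b]
    print(n,tri([ray("scene",*a),ray("side",*b)]),plane("scene",*a,z),plane("side",*b,z))
s=cv2.imread("pics/scene0.png");d=cv2.imread("pics/side0.png")
c=[s[170:220,225:275],s[218:268,292:342],d[185:235,250:300],d[148:198,188:238]]
c=[cv2.resize(x,(300,300),interpolation=cv2.INTER_CUBIC) for x in c]
cv2.imwrite("pics/crop.png",np.vstack([np.hstack(c[:2]),np.hstack(c[2:])]))
E
```

```text
rodtop [0.52849264 0.15977044 0.12396818] [0.52810261 0.1611444  0.125     ] [0.52806818 0.15703504 0.125     ]
sleeve [ 0.52635897 -0.14768266  0.10513834] [ 0.52650792 -0.14636918  0.106     ] [ 0.52600856 -0.14897372  0.106     ]
```

View pics/crop.png

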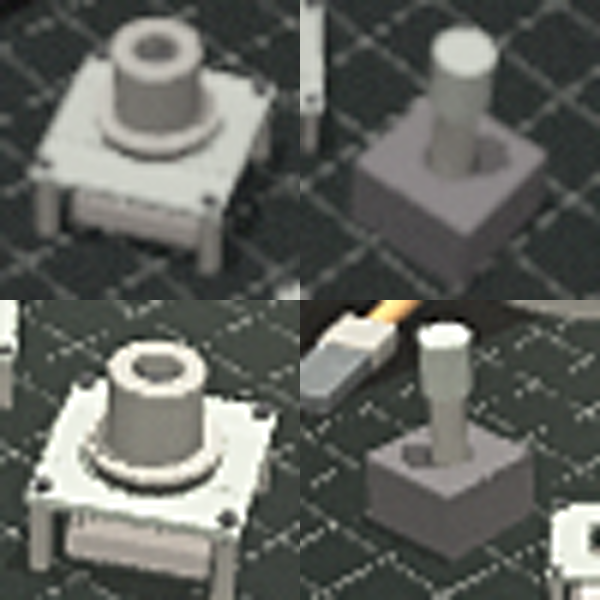

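The crop confirms both choices. The large white stand carries the sleeve, with its rim at about (392,278) in the scene view. The rod stands in the grey holder with its top at (499,353), leaning off-centre in its hole. The triangulated heights of 0.124 and 0.105 match the given 0.125 and 0.106. Now I'll move above the rod, turning the tool yaw to 0.

```bash
python3 -m creep '[[[8.7,41.3,30.8,1.6,0,0,-0.432],[8.7,41.3,30.8,1.6,0,0,-0.432],[8.7,41.3,30.8,1.6,0,0,-0.432],[8.7,41.3,30.8,1.6,0,0,-0.432],[8.7,41.3,30.8,1.6,0,0,-0.432],[8.7,41.3,30.8,1.6,0,0,-0.432],[8.7,41.3,30.8,1.6,0,0,-0.432],[8.7,41.3,30.8,1.6,0,0,-0.432],[8.7,41.3,30.8,1.6,0,0,-0.432],[8.7,41.3,30.8,1.6,0,0,-0.432],[8.7,41.3,30.8,1.6,0,0,-0.432],[8.7,41.3,30.8,1.6,0,0,-0.432]]]'
python3 - <<'E'
from h import *
P=camera_params("wrist");w=grab_frame("wrist");cv2.imwrite("pics/w1.png",w)
np.save("w1.npy",P["view"])
print(get_state()["eef_pos"],get_state()["ee_rot"],get_state()["q"],-P["view"][:3,:3].T@P["view"][:3,3])
print(proj("wrist",[.528,.16,.125],P),proj("wrist",[.526,-.148,.106],P),proj("wrist",[.528,.16,.045],P))
E
```

```text
t: 1.6
eef_pos: [0.5283, 0.1616, 0.2106]
ee_rot: [-3.141, -0.0, 0.002]
force: [-0.3, -0.1, -0.2]
width: 0.0874
gripper_force: 0.0
[0.52831196 0.16155055 0.21063089] [-3.14146626e+00 -8.79072427e-05  1.96234469e-03] [ 6.51278582e-01  1.69226885e-01 -2.84310215e-01 -5.28648651e-05
 -1.11711279e+00  9.21503262e-01] [0.60244983 0.1605716  0.36815181]
[257.95985163 203.10458759] [635.55852934 199.043329  ] [257.81116127 179.40647013]
```

View pics/w1.png

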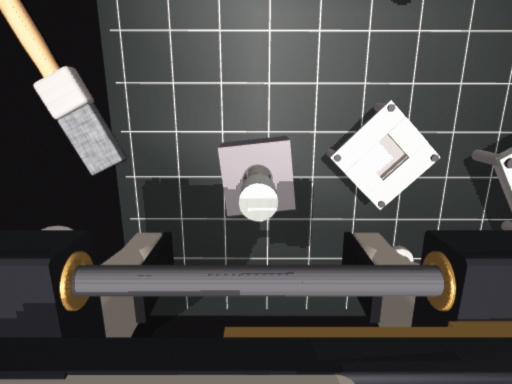

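The wrist view shows the rod's top at about (258,200) and the holder's top face with corners near (219,148), (289,139), (295,210) and (226,215). The look-alike small stand is at (384,157). I'll refine these numbers.

Run:
```python
from h import *
P=camera_params("wrist");P["view"]=np.load("w1.npy")
w=cv2.imread("pics/w1.png")
g=w.min(2)[170:230,225:300]; m=(g>185).astype(np.uint8)
c=max(cv2.findContours(m,0,2)[0],key=cv2.contourArea).reshape(-1,2)+[225,170]
(u,v),r=cv2.minEnclosingCircle(c.astype(np.float32));print("top",u,v,r,plane("wrist",u,v,.125,P),"r mm",1e3*np.linalg.norm(plane("wrist",u+r,v,.125,P)-plane("wrist",u,v,.125,P)))
hsv=cv2.cvtColor(w,cv2.COLOR_BGR2HSV)
for p in((230,160),(285,190),(240,200),(150,150)):print(w[p[1],p[0]],hsv[p[1],p[0]])
q=[(219,148),(289,139),(295,210),(226,215)]
X=np.array([plane("wrist",*p,.045,P)for p in q]);print(X,X.mean(0),np.linalg.norm(X-np.roll(X,1,0),axis=1))
```

```text
top 257.98486328125 202.01515197753906 19.717802047729492 [0.52886354 0.15998249 0.125     ] r mm 14.948043283604424
[203 199 211] [170  15 211]
[130 127 135] [169  15 135]
[216 225 224] [ 33  10 225]
[63 63 59] [90 16 63]
[[0.55896963 0.19743954 0.045     ]
 [0.5676501  0.13022915 0.045     ]
 [0.49623489 0.12222629 0.045     ]
 [0.490798   0.1923471  0.045     ]] [0.52841316 0.16056052 0.045     ] [0.06836157 0.06776863 0.07186221 0.07033127]
```

```bash
python3 -m creep '[[[8.7,0.06,0.15,6,0,0,0],[8.7,0.06,0.15,11,0,0,0],[8.7,0.06,0.15,12.1,0,0,0],[8.7,0.06,0.15,12.1,0,0,0],[2.5,0.06,0.15,12.1,0,0,0],[2.5,0.06,0.15,12.1,0,0,0],[2.5,0.06,0.15,12.1,0,0,0],[2.5,0.06,0.15,12.1,0,0,0],[2.5,0.06,0.15,12.1,0,0,0],[2.5,0.06,0.15,12.1,0,0,0]]]' 60
```

```text
t: 2.9
eef_pos: [0.5293, 0.1589, 0.0895]
ee_rot: [3.142, 0.0, 0.0]
force: [0.2, 0.4, 0.6]
width: 0.0326
gripper_force: 0.0
```

```bash
python3 -m creep '[[[2.5,0,0,0,0,0,0],[2.5,0,0,0,0,0,0],[2.5,0,0,0,0,0,0]]]' 60; python3 -c "
from station import *;print(get_state()['force'],get_state()['moment'])"
```

```text
t: 3.28
eef_pos: [0.5293, 0.1589, 0.0895]
ee_rot: [3.142, 0.0, 0.0]
force: [-0.0, -0.5, 0.2]
width: 0.0289
gripper_force: 60.0
[-0.01388222 -0.51516339  0.16492918] [-0.07141746 -0.05141212 -0.02023945]
```

```bash
python3 -m creep '[[[2.5,0,0,-4,0,0,0],[2.5,0,0,-8,0,0,0],[2.5,0,0,-13.5,0,0,0],[2.5,0,5,-14,0,0,0],[2.5,0,11,-14,0,0,0],[2.5,0,17,-14,0,0,0],[2.5,0,23,-14,0,0,0],[2.5,0,23,-14,0,0,0],[2.5,0,23,-14,0,0,0]]]'
python3 - <<'E'
from h import *
P=camera_params("wrist");w=grab_frame("wrist");cv2.imwrite("pics/w2.png",w);cv2.imwrite("pics/w2b.png",cv2.resize(w[:250],(800,390)))
np.save("w2.npy",P["view"])
s=get_state();print(s["eef_pos"],s["force"])
c=s["eef_pos"];print(proj("wrist",[.526,-.148,.106],P),proj("wrist",c+[0,0,.0355],P),proj("wrist",c-[0,0,.0795],P))
E
```

```text
t: 4.4
eef_pos: [0.5289, -0.0714, 0.229]
ee_rot: [-3.141, 0.001, -0.001]
force: [-0.6, 0.3, -4.0]
width: 0.0293
gripper_force: 60.0
[ 0.52911131 -0.07071097  0.22920111] [-1.12580363  0.46460221 -2.76659249]
[344.30749731 193.05182647] [252.98039527 288.62508207] [254.93217796 204.84163222]
```

View pics/w2b.png

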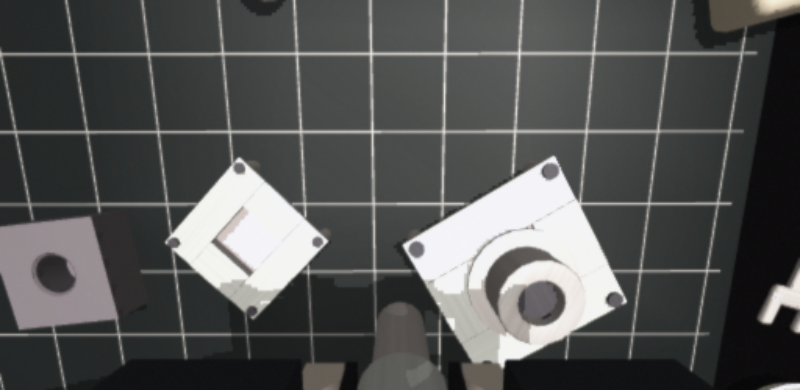

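The picture shows the sleeve's rim centred near (541,301) in 800 px coordinates, with the bore dark inside it. The holder's hole is at (54,273), and the rod's tip end is at about (400,305). Now I'll fit these.

Run:
```python
from h import *
P=camera_params("wrist");P["view"]=np.load("w2.npy");k=1/1.5625
w=cv2.imread("pics/w2.png");g=cv2.GaussianBlur(w,(3,3),0).max(2)
def blob(u,v,s,th,z):
    u,v=int(u),int(v);m=(g[v-s:v+s,max(u-s,0):u+s]<th).astype(np.uint8)
    n,l,st,c=cv2.connectedComponentsWithStats(m);
    i=l[s,u-max(u-s,0)];cc=cv2.findContours((l==i).astype(np.uint8),0,1)[0][0].reshape(-1,2)+[max(u-s,0),v-s]
    X=np.array([plane("wrist",*p,z,P)[:2] for p in cc]).astype(np.float32)
    A=np.c_[2*X,np.ones(len(X))];sol=np.linalg.lstsq(A,(X**2).sum(1),rcond=None)[0]
    print(th,"area",st[i,4],"lsq",sol[:2],np.sqrt(sol[2]+sol[0]**2+sol[1]**2),"minc",cv2.minEnclosingCircle(X))
for th in(110,130,150):blob(541*k,301*k,25,th,.106)
for th in(80,100,120):blob(50*k,273*k,22,th,.045)
q=[(550,171),(417,249),(615,300)];X=[plane("wrist",a*k,b*k,.05,P) for a,b in q];print(X,"stand c",(X[1]+X[2])/2, [np.linalg.norm(X[0]-X[i]) for i in(1,2)])
e=[(497,301),(586,301),(541,258),(541,344)]
for a,b in e:print(plane("wrist",a*k,b*k,.106,P))
```

```text
110 area 610 lsq [ 0.52484689 -0.14953206] 0.011939694525083314 minc ((0.5251491069793701, -0.14942309260368347), 0.012815442867577076)
130 area 654 lsq [ 0.52497081 -0.14932337] 0.012363073474674273 minc ((0.5249234437942505, -0.14935898780822754), 0.013242063112556934)
150 area 696 lsq [ 0.52492266 -0.14928383] 0.012772421715657841 minc ((0.525387704372406, -0.14915725588798523), 0.013627351261675358)
80 area 420 lsq [0.52933724 0.15957069] 0.011716282185209903 minc ((0.5295199155807495, 0.15884941816329956), 0.012720983475446701)
100 area 465 lsq [0.52916081 0.1595511 ] 0.012342823782622272 minc ((0.5293253660202026, 0.15908971428871155), 0.013316323049366474)
120 area 542 lsq [0.52918111 0.16003595] 0.013367223330490492 minc ((0.528992235660553, 0.15972422063350677), 0.014446941204369068)
[array([ 0.59495033, -0.16473144,  0.05      ]), array([ 0.54613493, -0.08218608,  0.05      ]), array([ 0.51161542, -0.214267  ,  0.05      ])] stand c [ 0.52887518 -0.14822654  0.05      ] [np.float64(0.09589932367325232), np.float64(0.09694574622540776)]
[ 0.52641691 -0.12520801  0.106     ]
[ 0.52631668 -0.17465263  0.106     ]
[ 0.55057271 -0.14795179  0.106     ]
[ 0.50101217 -0.1514331   0.106     ]
```

```bash
python3 -m creep '[[[2.5,-0.36,4,0,0,0,0],[2.5,-0.36,7.88,0,0,0,0],[2.5,-0.36,7.88,2,0,0,0],[2.5,-0.36,7.88,3.3,0,0,0],[2.5,-0.36,7.88,3.3,0,0,0],[2.5,-0.36,7.88,3.3,0,0,0],[2.5,-0.36,7.88,3.3,0,0,0]]]'
python3 - <<'E'
from h import *
P=camera_params("wrist");w=grab_frame("wrist");a=grab_frame("scene");b=grab_frame("side")
s=get_state();print(s["eef_pos"],s["force"],s["moment"])
k=lambda i,p:cv2.resize(i[p[1]-45:p[1]+45,p[0]-40:p[0]+40],(400,450),interpolation=cv2.INTER_CUBIC)
T=s["eef_pos"]-[0,0,.0795];pa=proj("scene",T);pb=proj("side",T);print(pa,pb)
cv2.imwrite("pics/c3.png",np.hstack([k(a,pa.astype(int)),k(b,pb.astype(int))]))
E
```

```text
t: 5.32
eef_pos: [0.5263, -0.1495, 0.1973]
ee_rot: [3.142, -0.001, 0.001]
force: [-0.3, -0.5, -3.0]
width: 0.0291
gripper_force: 60.0
[ 0.52599249 -0.14972835  0.19701371] [-0.56829412  0.10260001 -3.50105496] [-0.05411491  0.00486844 -0.01663229]
[250.29207813 174.73545244] [276.84480048 192.78721995]
```

View pics/c3.png

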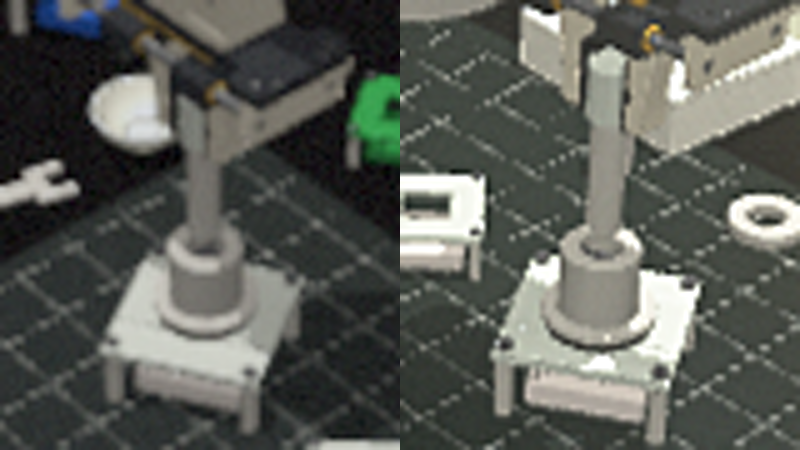

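Both views show the rod tip over the sleeve's rim, in line to within about 1 mm: rod at 205 against sleeve at 204 in the scene view, 603 against 601 in the side view. I'll go down carefully.

```bash
python3 -m creep '[[[2.5,-0.05,0,0.5,0,0,0],[2.5,-0.05,0,1.0,0,0,0],[2.5,-0.05,0,1.15,0,0,0],[2.5,-0.05,0,1.3,0,0,0],[2.5,-0.05,0,1.45,0,0,0],[2.5,-0.05,0,1.5,0,0,0]]]'
```

```text
t: 6.22
eef_pos: [0.5253, -0.1499, 0.1815]
ee_rot: [3.142, 0.0, 0.0]
force: [-0.8, 0.3, -3.2]
width: 0.0289
gripper_force: 60.0
```

No vertical force 4 mm below the rim, so the tip is in the bore. I'll continue to the slug.

```bash
python3 -m creep '[[[2.5,0,0,0.2,0,0,0],[2.5,0,0,0.4,0,0,0],[2.5,0,0,0.55,0,0,0],[2.5,0,0,0.65,0,0,0],[2.5,0,0,0.7,0,0,0]]]';python3 -m creep '[[[2.5,0,0,0.1,0,0,0],[2.5,0,0,0.2,0,0,0],[2.5,0,0,0.3,0,0,0]]]'
```

```text
t: 6.85
eef_pos: [0.5252, -0.1499, 0.1745]
ee_rot: [3.142, 0.0, 0.0]
force: [-0.6, 0.0, -3.2]
width: 0.0293
gripper_force: 60.0
t: 7.22
eef_pos: [0.5256, -0.15, 0.1722]
ee_rot: [3.141, -0.001, 0.0]
force: [-1.5, 0.8, 3.8]
width: 0.0293
gripper_force: 60.0
```

```bash
python3 -m creep '[[[2.5,0,0,0.1,0,0,0],[2.5,0,0,0.2,0,0,0],[2.5,0,0,0.3,0,0,0],[2.5,0,0,0.4,0,0,0],[2.5,0,0,0.5,0,0,0]]]';python3 -m creep '[[[2.5,0,0,0.15,0,0,0],[2.5,0,0,0.3,0,0,0],[2.5,0,0,0.45,0,0,0],[2.5,0,0,0.6,0,0,0]]]'
```

```text
t: 7.85
eef_pos: [0.526, -0.1502, 0.1677]
ee_rot: [3.141, -0.002, 0.001]
force: [-1.0, -0.1, 5.3]
width: 0.029
gripper_force: 60.0
t: 8.35
eef_pos: [0.5261, -0.1502, 0.1617]
ee_rot: [3.141, -0.002, 0.001]
force: [-1.3, -0.3, 7.0]
width: 0.0293
gripper_force: 60.0
```

```bash
python3 -m creep '[[[2.5,0,0,0.15,0,0,0],[2.5,0,0,0.3,0,0,0],[2.5,0,0,0.45,0,0,0],[2.5,0,0,0.6,0,0,0],[2.5,0,0,0.75,0,0,0]]]'
```

```text
t: 8.98
eef_pos: [0.526, -0.1502, 0.1541]
ee_rot: [3.141, -0.002, 0.001]
force: [-1.4, 0.1, 6.7]
width: 0.0291
gripper_force: 60.0
```

```bash
python3 -m creep '[[[2.5,0,0,0.15,0,0,0],[2.5,0,0,0.3,0,0,0],[2.5,0,0,0.45,0,0,0],[2.5,0,0,0.6,0,0,0],[2.5,0,0,0.75,0,0,0],[2.5,0,0,0.9,0,0,0]]]'; python3 -m creep '[[[2.5,0,0,0.15,0,0,0],[2.5,0,0,0.3,0,0,0],[2.5,0,0,0.45,0,0,0],[2.5,0,0,0.6,0,0,0],[2.5,0,0,0.75,0,0,0],[2.5,0,0,0.9,0,0,0],[2.5,0,0,1.0,0,0,0],[2.5,0,0,1.1,0,0,0]]]'; python3 -c "
from h import *
cv2.imwrite('pics/s4.png',grab_frame('side'));s=get_state();print(s['eef_pos'],s['force'])"
```

```text
t: 9.72
eef_pos: [0.5259, -0.1501, 0.145]
ee_rot: [3.141, -0.002, 0.001]
force: [-0.9, 1.0, 4.7]
width: 0.0293
gripper_force: 60.0
t: 10.72
eef_pos: [0.5252, -0.1499, 0.133]
ee_rot: [3.142, 0.0, 0.0]
force: [-0.4, -0.2, -3.0]
width: 0.0291
gripper_force: 60.0
[ 0.52519051 -0.14985407  0.13286545] [-0.24640093  0.74378928 -3.2166134 ]
```

The force is back to the 3 N rod weight with the tip below the exit height, so the slug is out. I'll retract straight up and check the bore and tray.

```bash
python3 -m creep '[[[2.5,0,0,-2,0,0,0],[2.5,0,0,-4,0,0,0],[2.5,0,0,-6.5,0,0,0],[2.5,0,0,-9.5,0,0,0],[2.5,0.1,-4,-9.7,0,0,0],[2.5,0.2,-8,-9.7,0,0,0],[2.5,0.2,-8,-9.7,0,0,0],[2.5,0.2,-8,-9.7,0,0,0]]]'
python3 - <<'E'
from h import *
w=grab_frame("wrist");a=grab_frame("scene");b=grab_frame("side");s=get_state();print(s["eef_pos"],s["force"])
cv2.imwrite("pics/w5.png",w)
c=lambda i,p,r:cv2.resize(i[p[1]-r:p[1]+r,p[0]-r:p[0]+r],(390,390),interpolation=cv2.INTER_CUBIC)
p=proj("wrist",[.527,-.149,.08]).astype(int);q=proj("side",[.527,-.149,.05]).astype(int)
cv2.imwrite("pics/c5.png",np.hstack([c(w,p,50),c(b,q,28)]))
E
```

```text
t: 11.78
eef_pos: [0.5272, -0.0698, 0.2301]
ee_rot: [3.141, 0.0, 0.001]
force: [0.3, -0.1, -2.7]
width: 0.0295
gripper_force: 60.0
[ 0.52711721 -0.07051497  0.2299759 ] [-0.35263535  0.13688946 -3.13538997]
```

View pics/c5.png

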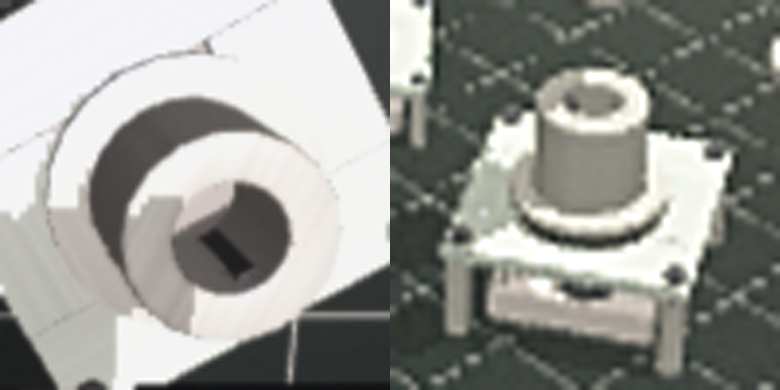

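The bore is clear (dark slit through it at (225,250)). The slug shows as a dark disc in the tray at (585,288). Now I'll take the rod back to the holder.

```bash
python3 -m creep '[[[2.5,0.2,-6,0,0,0,0],[2.5,0.2,-12,0,0,0,0],[2.5,0.2,-18,0,0,0,0],[2.5,0.2,-22.99,0,0,0,0],[2.5,0.2,-22.99,0,0,0,0],[2.5,0.2,-22.99,4,0,0,0],[2.5,0.2,-22.99,8,0,0,0],[2.5,0.2,-22.99,9.4,0,0,0],[2.5,0.2,-22.99,9.4,0,0,0],[2.5,0.2,-22.99,9.4,0,0,0]]]'
```

```text
t: 13.18
eef_pos: [0.5304, 0.1602, 0.1377]
ee_rot: [-3.141, -0.002, 0.0]
force: [0.4, -0.2, -2.4]
width: 0.0291
gripper_force: 60.0
```

```bash
python3 -m creep '[[[2.5,0,0,0.3,0,0,0],[2.5,0,0,0.6,0,0,0],[2.5,0,0,0.9,0,0,0],[2.5,0,0,1.2,0,0,0],[2.5,0,0,1.4,0,0,0]]]'
```

```text
t: 13.8
eef_pos: [0.5291, 0.16, 0.1218]
ee_rot: [3.141, 0.0, 0.0]
force: [-0.4, -0.6, -3.1]
width: 0.0291
gripper_force: 60.0
```

```bash
python3 -m creep '[[[2.5,0,0,0.5,0,0,0],[2.5,0,0,1.0,0,0,0],[2.5,0,0,1.5,0,0,0],[2.5,0,0,2.0,0,0,0],[2.5,0,0,2.5,0,0,0],[2.5,0,0,2.8,0,0,0],[2.5,0,0,2.9,0,0,0],[2.5,0,0,2.9,0,0,0]]]';python3 -m creep '[[[2.5,0,0,0.1,0,0,0],[2.5,0,0,0.2,0,0,0],[2.5,0,0,0.3,0,0,0],[2.5,0,0,0.3,0,0,0]]]'
```

```text
t: 14.8
eef_pos: [0.5292, 0.1601, 0.0931]
ee_rot: [-3.142, -0.0, 0.0]
force: [-0.8, -1.0, -3.6]
width: 0.0291
gripper_force: 60.0
t: 15.3
eef_pos: [0.5291, 0.16, 0.09]
ee_rot: [3.142, 0.0, 0.0]
force: [-0.2, -0.0, -3.0]
width: 0.029
gripper_force: 60.0
```

```bash
python3 -m creep '[[[2.5,0,0,0.05,0,0,0],[2.5,0,0,0.1,0,0,0],[2.5,0,0,0.1,0,0,0]]]'; python3 -m creep '[[[3.8,0,0,0,0,0,0],[5,0,0,0,0,0,0],[8.7,0,0,0,0,0,0],[8.7,0,0,0,0,0,0],[8.7,0,0,0,0,0,0],[8.7,0,0,0,0,0,0]]]';  python3 -m creep '[[[8.7,0,0,0,0,0,0],[8.7,0,0,-3,0,0,0],[8.7,0,0,-8,0,0,0],[8.7,0,0,-13,0,0,0],[8.7,0,0,-13,0,0,0],[8.7,0,0,-13,0,0,0]]]'
python3 - <<'E'
from h import *
w=grab_frame("wrist");a=grab_frame("scene");b=grab_frame("side");cv2.imwrite("pics/w6.png",w)
a0=cv2.imread("pics/scene0.png");b0=cv2.imread("pics/side0.png")
c=lambda i,p,r:cv2.resize(i[p[1]-r:p[1]+r,p[0]-r:p[0]+r],(300,300),interpolation=cv2.INTER_CUBIC)
p=proj("wrist",[.529,.16,.1]).astype(int)
cv2.imwrite("pics/c6.png",np.vstack([np.hstack([c(a,(317,243),25),c(w,p,60)]),np.hstack([c(b,(213,173),25),c(b,(275,210),28)])]))
g=w.min(2)[170:230,225:300];m=(g>185).astype(np.uint8)
k=max(cv2.findContours(m,0,2)[0],key=cv2.contourArea).reshape(-1,2)+[225,170];(u,v),r=cv2.minEnclosingCircle(k.astype(np.float32));print(u,v,r,get_state()["eef_pos"],plane("wrist",u,v,.125),r)
E
```

```text
t: 15.68
eef_pos: [0.5294, 0.1601, 0.0895]
ee_rot: [-3.141, -0.001, 0.0]
force: [-0.6, -0.6, 2.1]
width: 0.0294
gripper_force: 60.0
t: 16.42
eef_pos: [0.5292, 0.16, 0.089]
ee_rot: [3.142, 0.0, 0.0]
force: [-0.4, 0.9, 0.2]
width: 0.0822
gripper_force: 0.0
t: 17.18
eef_pos: [0.5289, 0.16, 0.2189]
ee_rot: [-3.141, 0.0, -0.0]
force: [0.1, -1.1, -0.8]
width: 0.0873
gripper_force: 0.0
257.3653869628906 204.23077392578125 23.419231414794922 [0.52860378 0.15968854 0.21781561] [0.52500885 0.15842331 0.125     ] 23.419231414794922
```

View pics/c6.png

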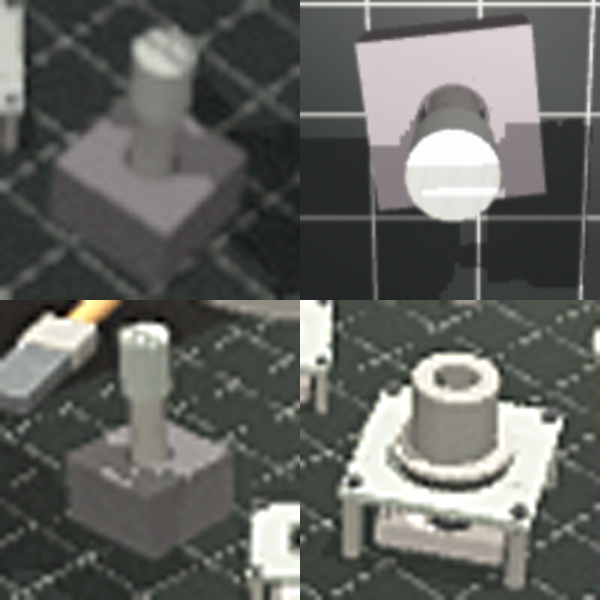

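The rod stands upright and fully down in the holder, since it touched the floor at the same TCP height (0.0895) as at the start. The slug lies in the tray (dark disc at (450,522)), and the gripper is clear.

```bash
python3 -c "
from station import *;print(job_done())"
```

```text
the job is handed in; nothing more can be done
None
```

The slug is in the tray and the rod is back in its holder, fully down; the bystanders were not touched, the push read about 10 N at each check, and I handed the job in after about 17 s of robot time.

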